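# Hold the punch guide in the corner of the jig

## Robot

A 7-joint arm with a two-finger parallel gripper is mounted at the origin on the work surface. World frame = base frame: x ahead of the robot, y to its left, z up, the work surface at z = 0. Lengths are in mm, angles in rad, forces in N, time in s.
With the tool pointing down it reaches from about 425 to 800 mm from the base axis. Payload 8.3 kg.
Tool frame: the origin (TCP) lies at the very end of the fingers, on their centre line; the grasp point (between the pads) lies 19 mm behind it; z points along the fingers, y is the direction in which the jaws open and shut (so a half turn about z gives the same grasp; the last joint's range is limited). The gripper opens to 85 mm and grips with 20 to 120 N. Pads are 22 mm wide; open, the fingers measure 114 mm over their backs; the gripper's body (76 mm by 85 mm) begins 54 mm behind the grasp point. The pads swing forward as they close: fully open they stand 13 mm farther back than shut.
Start: joints at [1.199, 0.383, 0.016, 1.37, -0.006, 1.388, -0.046], TCP at [189.985, -595.404, 204.179] pointing down, gripper open.
Joint ranges: [-2.95, 2.95], [-0.25, 2.06], [-1.52, 1.56], [0.18, 2.33], [-1.44, 4.58], [0.02, 2.06], [-3.01, 3.01]. Speed limits (rad/s): [2.39, 2.39, 3.01, 3.01, 3.14, 3.14, 3.14].

## Interface

Orientations are given as [roll, pitch, yaw] about the fixed x, y, z axes, in that order (R = Rz(yaw) Ry(pitch) Rx(roll)).
In Python, from cell import * gives the robot as it stands. The module is installed in compiled form; this text tells all that it offers. Calls block until the motion is done:
- movep(position, orientation): joint-space move of the TCP to a pose.
- line_to(position, frame=None, max_speed=150): straight line of the TCP; frame=None keeps the orientation; max_speed is the mean speed in mm/s.
- movej(angles): joint-space move.
- grip(opening, newtons=None): finger opening in mm; newtons is the grip in N (None keeps the last); returns when the fingers have stopped.
- hold(seconds).
- ik(position, orientation): joint angles nearest the present ones, or None.
- read_camera(name): name is "scene" or "top"; returns a dict with "frame" (420x560x3 uint8, red, green, blue), "vertical_fov" (degrees; the focal length in pixels is half the picture's height over the tangent of half this angle, whatever the lens; pixels are square), "cx", "cy" (the principal point, pixels), "dist" ([k1, k2, p1, p2, k3] as OpenCV has them; the pictures are not rectified), "extrinsics" (4x4, takes a point from camera to world coordinates). Camera axes: x right, y down, z forward; pixel columns grow to the right and rows downward; lengths in mm; the calibration is good to about 2 mm. A picture is of the moment at which its call begins. There is no depth.
A pose or a line that the arm cannot do raises PlanningError and nothing moves.
- sign_off(): hands the job in, once; it reports no verdict.
Readings, each from a call of its own:
- get_time(): time.
- get_q(): joint angles.
- get_qvel(): joint speeds.
- get_tau(): joint torques, N m.
- get_eef_pos(): TCP position.
- get_tcp_rot(): TCP orientation.
- get_ft_force(): force on the tool from outside, world axes, zero at the start.
- get_ft_torque(): the same for the moment, N m.
- get_gripper_width(): finger opening in mm.
Only numpy, scipy, OpenCV 4.12 (cv2) and the standard library are available. Lean on these libraries where they do the work, as an engineer would, in place of code of your own. Each camera call takes 0.05 s, during which the arm holds its last target.

## Task

Set up the leather-punching jig for me: lay the steel straightedge flat on the black jig board, its long edge flush along the long aluminium fence and its end close up to the end stop (within about two centimetres), and let go of it. Then set the wooden punch guide flat on the board and press it squarely into the corner, its long edge against the straightedge and its end against the end stop, so that it bears firmly on both at once, and keep it held there: finish still holding the guide and pressing it into the corner. Do not disturb the other things on the table.

Things in the scene. Friction and masses are not known exactly. Their poses are not given: they have to be found in the camera images.
- jig: fixed black plastic jig board, 190 (its x) by 260 (its y) by 12 thick, screwed to the table, place and yaw vary. Origin: centre of its underside; z up; the top face is at z = 12. Fence along its +x side (far from the robot), end stop at its +y end, both 10 high (tops at z = 22).
- fence: aluminium strip 20 by 250 by 10 high, fixed on the board along the board's y. Origin: in its straight inner face (the face that looks to the board's -x), at mid length, at the board top; in the jig's frame that is x = +70, y = 0, z = 12. Its axes are those of the jig.
- stop: aluminium strip 140 by 20 by 10 high, fixed on the board at right angles to the fence and reaching up to it. Origin: in its straight inner face (the face that looks to the board's -y), at mid length, at the board top; in the jig's frame x = 0, y = +95, z = 12. Its axes are those of the jig.
- straightedge: loose steel straightedge: flat bar 30 wide (x), 180 long (y), 8 thick, black upright grip rib on the middle 12 wide (x), 70 long (y), from z = 8 to 40. About 0.35 kg. Origin: centre of underside, z up. Same either way round. Laid properly its centre is at x = +55 in the jig's frame and its end is 0 to 25 from the stop (centre at y = -20 to +5).
- guide: loose beech punch guide: slab 80 wide (x), 100 long (y), 14 thick, small holes along both long edges, dark grip ridge on the middle 20 wide (x), 60 long (y), from z = 14 to 48. About 0.25 kg. Origin: centre of underside, z up. Same either way round. Home (long edge on the straightedge, short end on the stop, flat on the board) its centre is at x = 0, y = +45 in the jig's frame.
- wax: round cake of white wax, 40 across, 24 tall, upright (mm); a bystander, leave it alone. Origin: underside, z up
- spool: thread spool standing upright, 44 across, 46 tall (mm); a bystander, leave it alone. Origin: underside, z up
- knife: yellow snap-off knife lying flat, 155 long, 16 tall, blade to its own +x (mm); a bystander, leave it alone. Origin: underside, z up
- scissors: green-handled scissors lying flat, about 170 long along y, 12 tall (mm); a bystander, leave it alone. Origin: underside, z up
- tumbler: glass tumbler, 76 across, 85 tall (mm); a bystander, leave it alone. Origin: underside, z up
There are look-alikes about, which are no part of the job. What is shaped like the guide but orange, pink or turquoise is not meant.

How it is judged:
By the outcome, as a careful person would: the job done as asked, in the order asked, and still so for the second after the job is handed in, while the arm keeps its last pose, push and grip.
It also fails if it takes over 72 s, if anything falls off the work surface, if the arm or the gripper's body presses on something with over 40 N, if the wrist force passes 120 N, or if a joint passes its speed limit or range.

## Working session

There is one attempt and no reset: what is moved stays moved. The work goes in short steps, each a Python script; the robot and the scene stay as the last script left them, time stands still between calls to the robot, and variables do not carry over. Pictures are saved under pics/ and viewed, and the job is handed in when it is done.

```bash
mkdir -p pics; python3 - <<'E'
from cell import *
import cv2,pickle
print(get_time(),get_gripper_width(),get_tcp_rot())
for n in("scene","top"):
    c=read_camera(n); pickle.dump(c,open(n+"0.pkl","wb"))
    print(n,c["vertical_fov"],c["cx"],c["cy"],c["dist"],c["extrinsics"])
    cv2.imwrite(f"pics/{n}0.png",c["frame"][:,:,::-1])
E
```

```text
0.0 85.51902740856228 [-3.13962983e+00  2.21390923e-05  3.08838772e-01]
scene 57.20511525002459 283.3896569457345 208.07429416020761 [-0.0049486  0.         0.         0.         0.       ] [[-1.01546807e-01  6.64216586e-01 -7.40610946e-01  1.21898464e+03]
 [ 9.94803335e-01  7.33257492e-02 -7.06375241e-02  4.62437034e+01]
 [ 7.38723738e-03 -7.43935253e-01 -6.68210871e-01  6.71732292e+02]
 [ 0.00000000e+00  0.00000000e+00  0.00000000e+00  1.00000000e+00]]
top 57.05493624028191 275.1092831856831 204.66944544724274 [0.01742598 0.         0.         0.         0.        ] [[ 2.40790744e-02 -9.98790453e-01  4.28699048e-02  4.68303205e+02]
 [-9.99618407e-01 -2.46353678e-02 -1.24955778e-02 -2.31564802e+01]
 [ 1.35365796e-02 -4.25526640e-02 -9.99002518e-01  1.12339626e+03]
 [ 0.00000000e+00  0.00000000e+00  0.00000000e+00  1.00000000e+00]]
```

View pics/top0.png

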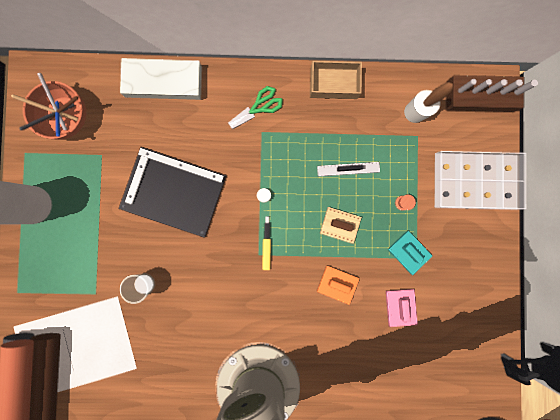

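View pics/scene0.png

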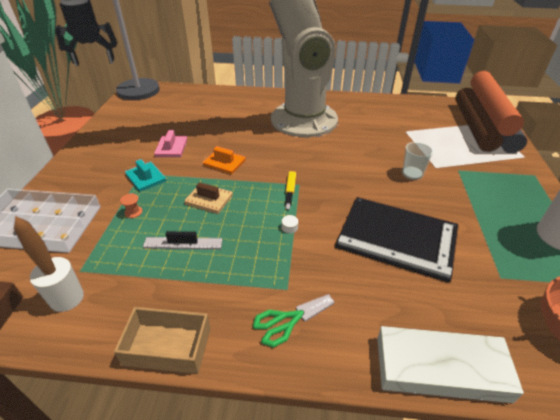

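The top picture shows the jig at (173,192), the straightedge at (349,169), and the beech guide with dark ridge at (342,225). The look-alikes are orange (340,285), turquoise (410,252) and pink (402,307). Only the beech one at (342,225) fits, so I'll confirm it in crops.

```bash
python3 - <<'E'
import cv2,pickle,numpy as np
def crop(n,x0,y0,w,h,s,out):
    f=pickle.load(open(n+"0.pkl","rb"))["frame"][y0:y0+h,x0:x0+w,::-1]
    f=cv2.resize(f,None,fx=s,fy=s,interpolation=cv2.INTER_CUBIC)
    for i in range(0,w,10):
        cv2.putText(f,str(x0+i),(i*s,8),0,.3,(255,255,255)); cv2.line(f,(i*s,0),(i*s,4),(0,0,255))
    for i in range(0,h,10):
        cv2.putText(f,str(y0+i),(0,i*s+4),0,.3,(255,255,255))
    cv2.imwrite("pics/"+out,f)
crop("top",110,140,130,100,6,"c_jig.png")
crop("top",300,150,100,100,6,"c_parts.png")
crop("scene",130,170,110,90,7,"s_parts.png")
crop("scene",325,190,140,90,5,"s_jig.png")
E
```

```text
(no output)
```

View pics/c_jig.png

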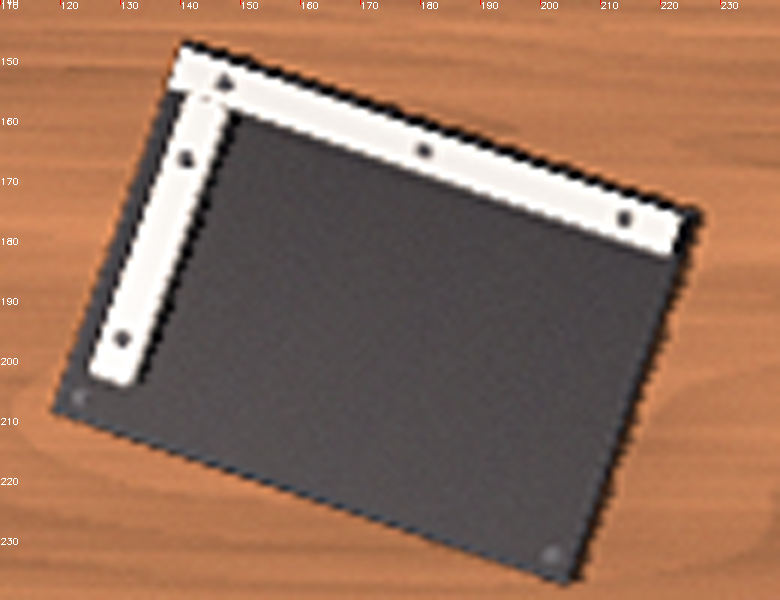

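View pics/c_parts.png

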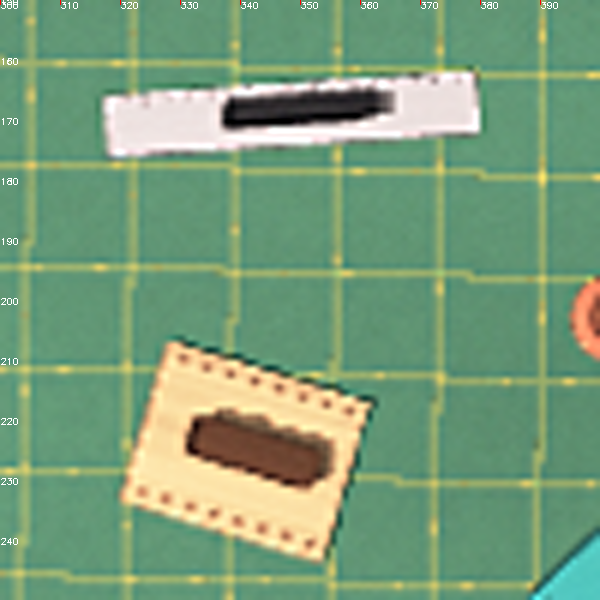

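View pics/s_parts.png

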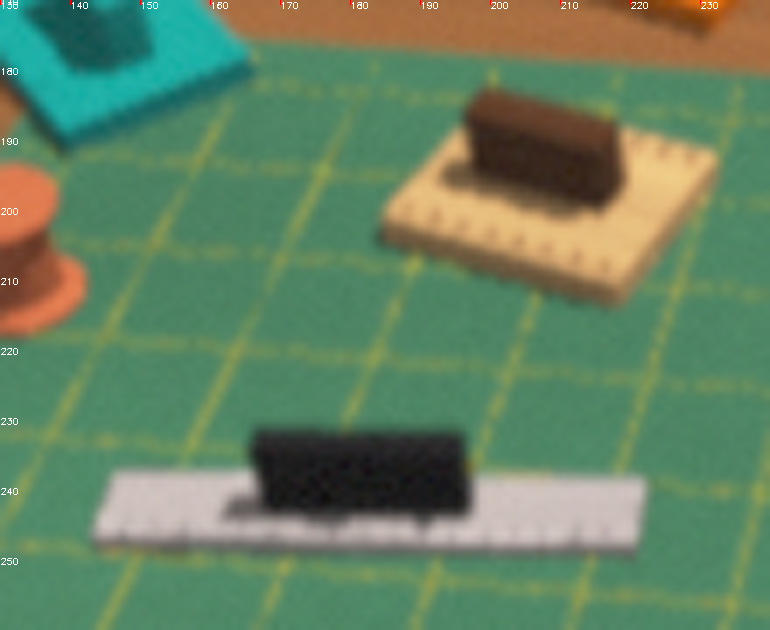

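View pics/s_jig.png

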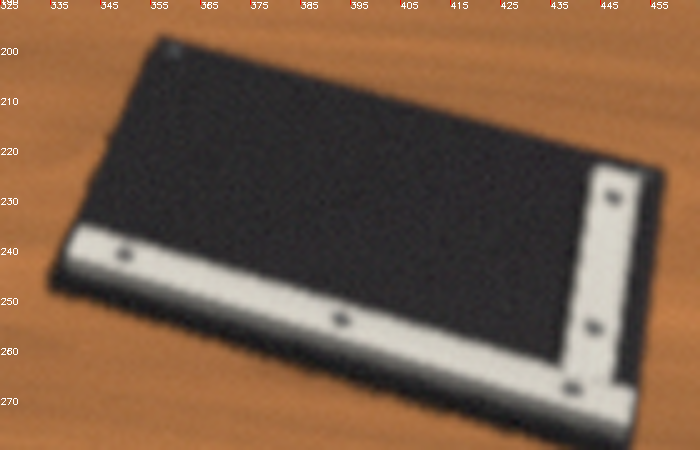

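```bash
cat > h.py <<'E'
import numpy as np,cv2,pickle
from scipy.optimize import least_squares
def proj(c,P):
    P=np.atleast_2d(np.asarray(P,float)); E=np.linalg.inv(c["extrinsics"])
    f=210/np.tan(np.radians(c["vertical_fov"])/2)
    K=np.array([[f,0,c["cx"]],[0,f,c["cy"]],[0,0,1]])
    return cv2.projectPoints(P,cv2.Rodrigues(E[:3,:3])[0],E[:3,3],K,np.array(c["dist"],float))[0][:,0]
def world(p,M,z0=0):
    M=np.atleast_2d(np.asarray(M,float)); c,s=np.cos(p[2]),np.sin(p[2])
    return np.c_[p[0]+c*M[:,0]-s*M[:,1],p[1]+s*M[:,0]+c*M[:,1],M[:,2]+z0]
def fit(obs,p0,z0=0):
    # obs: list of (cam, M, uv)
    r=lambda p:np.concatenate([(proj(c,world(p,M,z0))-np.asarray(uv)).ravel() for c,M,uv in obs])
    s=least_squares(r,p0,x_scale=[10,10,.1]); return s.x,s.fun
def unc(pts,x0,y0,s): return (np.asarray(pts,float)+.5)/s-.5+[x0,y0]
E
cat > fit0.py <<'E'
from h import *
T=pickle.load(open("top0.pkl","rb"));S=pickle.load(open("scene0.pkl","rb"))
jt=([[90,125,22],[70,125,22],[90,-125,22],[70,-125,22],[-70,95,22],[-70,115,22],[70,95,22],[-95,130,12],[-95,-130,12]],
 unc([(182,43),(168,89),(690,209),(672,256),(133,386),(88,372),(232,110),(52,410),(570,584)],110,140,6))
js=([[-70,95,22],[-70,115,22],[70,95,22],[70,125,22],[90,125,22],[70,-125,22],[90,-125,22]],
 unc([(592,165),(640,172),(562,368),(634,386),(630,428),(80,225),(67,260)],325,190,5))
def box(w,l,z): return [[-w,l,z],[-w,-l,z],[w,-l,z],[w,l,z]]
b=[[15,90,8],[15,-90,8],[-15,-90,8],[-15,90,8]]
et=(b,unc([(104,98),(478,72),(480,132),(108,158)],300,150,6))
es=(b,unc([(637,547),(95,540),(112,472),(647,480)],130,170,7))
g=[[40,50,14],[40,-50,14],[-40,-50,14],[-40,50,14]]
gt=(g,unc([(168,340),(374,402),(326,562),(122,502)],300,150,6))
gs=([g[0],g[1],g[3]],unc([(620,293),(380,215),(718,152)],130,170,7))
for n,t,s,p0 in(("jig",jt,js,[500,200,-.3]),("edge",et,es,[560,-200,0]),("guide",gt,gs,[400,-200,-.3])):
    for lab,o in(("both",[(T,*t),(S,*s)]),("top",[(T,*t)]),("scene",[(S,*s)])):
        p,r=fit(o,p0); print(n,lab,p.round(3),"rms px",np.sqrt((r**2).mean()).round(2))
E
python3 fit0.py
```

```text
jig both [ 5.47383e+02  2.59001e+02 -2.94000e-01] rms px 0.54
jig top [ 5.4709e+02  2.5819e+02 -2.9700e-01] rms px 0.47
jig scene [ 5.47496e+02  2.59555e+02 -2.91000e-01] rms px 0.5
edge both [ 6.27073e+02 -2.46673e+02  9.40000e-02] rms px 0.46
edge top [ 6.25890e+02 -2.47435e+02  9.40000e-02] rms px 0.24
edge scene [ 6.28628e+02 -2.45783e+02  9.30000e-02] rms px 0.31
guide both [ 4.63276e+02 -2.26271e+02 -2.67000e-01] rms px 0.55
guide top [ 4.62663e+02 -2.27218e+02 -2.66000e-01] rms px 0.31
guide scene [ 4.65179e+02 -2.24680e+02 -2.75000e-01] rms px 0.52
```

```bash
cat >> h.py <<'E'
JIG=np.array([547.38,259.0,-.294]); EDGE=np.array([627.1,-246.6,.0935]); GUIDE=np.array([463.4,-226.2,-.268])
def J(x,y,z): return world(JIG,[[x,y,z]])[0]
def ori(yaw): return [np.pi,0,yaw+np.pi/2]
E
python3 - <<'E'
from cell import *
from h import *
for n,P,y in (("e",[EDGE[0],EDGE[1],14],EDGE[2]),("eup",[EDGE[0],EDGE[1],110],EDGE[2]),("g",[GUIDE[0],GUIDE[1],20],GUIDE[2]),("pe",J(50,0,26),JIG[2]),("pg",J(0,45,32),JIG[2]),("pgup",J(0,45,140),JIG[2])):
    for s in(1,-1):
        print(n,s,np.round(P,1),ik(list(P),[np.pi,0,y+s*np.pi/2]))
E
```

```text
e 1 [ 627.1 -246.6   14. ] [ 0.64087427  0.67907694 -0.47245055  1.4222711   0.32354702  1.11746279
  0.21005149]
e -1 [ 627.1 -246.6   14. ] [ 0.30838049  0.6277816   0.02796068  1.44120704 -0.01869118  1.07286314
 -2.70815273]
eup 1 [ 627.1 -246.6  110. ] [ 0.63049097  0.58795834 -0.46489451  1.33122335  0.26236563  1.28262979
  0.25245581]
eup -1 [ 627.1 -246.6  110. ] [ 3.30169555e-01  5.42873261e-01 -4.17277039e-03  1.34866757e+00
  2.27148171e-03  1.25005644e+00 -2.72221207e+00]
g 1 [ 463.4 -226.2   20. ] [ 0.73030567  0.35647386 -0.39980674  1.87374467  0.16848665  0.94419845
 -0.01416384]
g -1 [ 463.4 -226.2   20. ] [-0.58169794  0.7820054   1.35888789  1.92592414 -0.84309917  1.17486237
 -2.30631481]
pe 1 [595.2 244.5  26. ] [ 0.15278245  0.7403123  -0.8950392   1.49592977  0.60092046  1.1966239
 -1.13095587]
pe -1 [595.2 244.5  26. ] [ 0.32224088  0.97813489 -1.29394184  1.48853514  0.94607749  1.38975598
  1.82492752]
pg 1 [560.4 302.1  32. ] [ 0.02410276  0.69522267 -0.83934014  1.51356599  0.5423017   1.17749697
 -1.20456267]
pg -1 [560.4 302.1  32. ] [ 0.22791194  0.95619283 -1.29332128  1.50473177  0.92661363  1.3844759
  1.72168   ]
pgup 1 [560.4 302.1 140. ] [ 0.1004819   0.64361134 -1.00013448  1.39576014  0.53911486  1.38990694
 -1.19529566]
pgup -1 [560.4 302.1 140. ] [ 0.21388171  0.8012784  -1.28958952  1.39089991  0.76399341  1.49912327
  1.81567923]
```

```bash
python3 - <<'E'
from cell import *
from h import *
import cv2
o=ori(EDGE[2])
movep([EDGE[0],EDGE[1],110],o)
grip(40)
line_to([EDGE[0],EDGE[1],14],max_speed=120)
print(get_eef_pos(),get_ft_force())
grip(5,50); print(get_gripper_width(),get_ft_force())
line_to([EDGE[0],EDGE[1],100],max_speed=150)
print(get_gripper_width(),get_ft_force(),get_time())
for n in("scene","top"): 
    c=read_camera(n); cv2.imwrite(f"pics/{n}1.png",c["frame"][:,:,::-1])
E
```

```text
[ 627.82343704 -246.72055329   14.97384993] [-0.39165743 -0.65473977  0.01521884]
4.776677297301294 [-0.33668724 -0.58056546  0.4750061 ]
4.834633731566706 [ 0.36365317  0.26622491 -0.78326981] 4.7583
```

View pics/scene1.png

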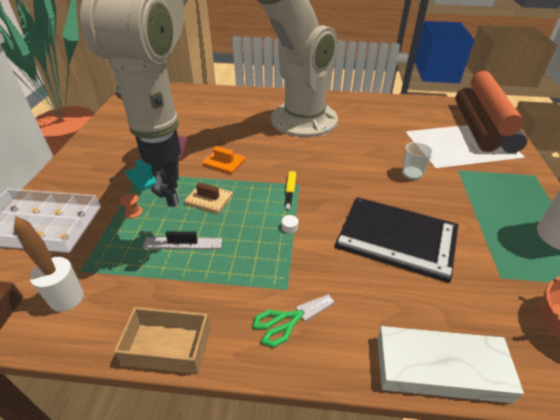

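```bash
python3 - <<'E'
from cell import *
from h import *
S=read_camera("scene");T=read_camera("top")
p=get_eef_pos();print(p,get_tcp_rot())
for c in(S,T): print(proj(c,p),proj(c,[EDGE[0],EDGE[1],40]))
E
```

```text
[ 626.32362798 -246.37977458   98.50807545] [-3.13949632e+00 -1.08087182e-03  1.66434445e+00]
[[175.95393473 213.2504777 ]] [[180.33217816 232.2589202 ]]
[[354.83611235 163.9889783 ]] [[350.36185884 166.78095032]]
```

View pics/top1.png

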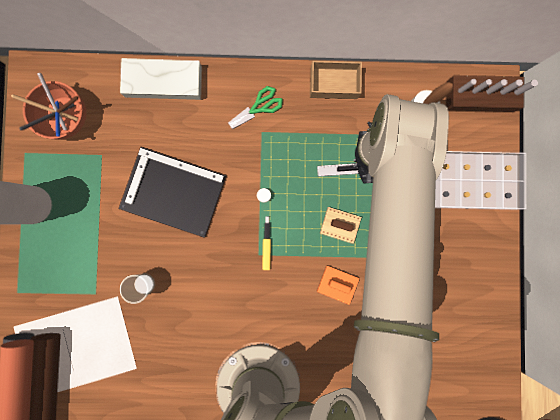

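```bash
python3 - <<'E'
from cell import *
from h import *
S=read_camera("scene");T=read_camera("top")
def crop(c,x0,y0,w,h,s):
    return cv2.resize(c["frame"][y0:y0+h,x0:x0+w,::-1],None,fx=s,fy=s,interpolation=cv2.INTER_CUBIC)
a=crop(S,120,130,110,130,4);b=crop(T,310,120,85,130,4)
cv2.imwrite("pics/z1.png",np.hstack([a,b]))
E
```

```text
(no output)
```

View pics/z1.png

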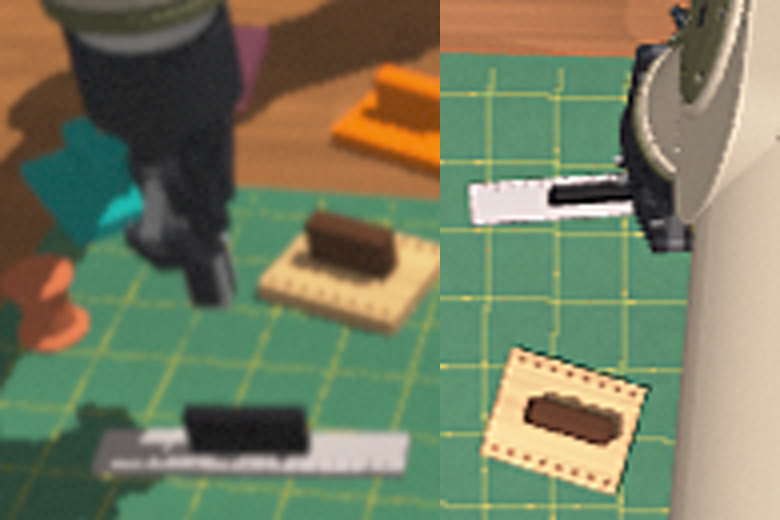

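```bash
python3 - <<'E'
from cell import *
from h import *
grip(40)
line_to([EDGE[0],EDGE[1],14],max_speed=150)
S=read_camera("scene");T=read_camera("top")
print(proj(S,get_eef_pos()),get_eef_pos(),get_ft_force())
def crop(c,x0,y0,w,h,s):
    return cv2.resize(c["frame"][y0:y0+h,x0:x0+w,::-1],None,fx=s,fy=s,interpolation=cv2.INTER_CUBIC)
a=crop(S,120,150,110,110,4);b=crop(T,310,130,85,110,4)
cv2.imwrite("pics/z2.png",np.hstack([a,b]))
E
```

```text
[[181.85078855 239.92294543]] [ 628.23469951 -246.90053672   15.68771079] [-0.33071849 -0.27832102  0.04730377]
```

View pics/z2.png

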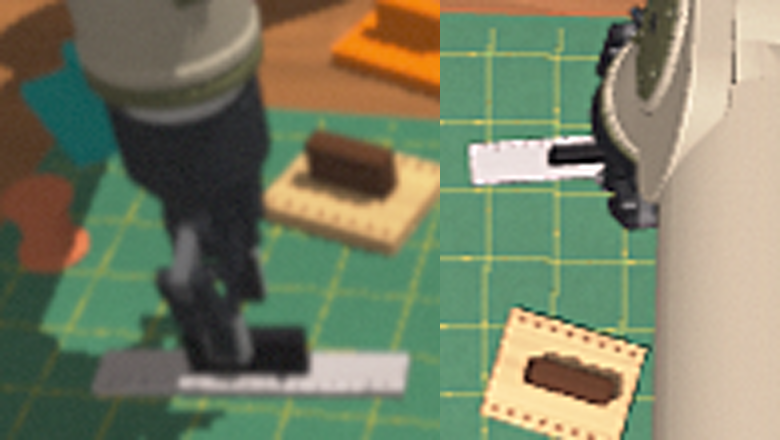

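```bash
python3 - <<'E'
from h import *
S=pickle.load(open("scene0.pkl","rb"))
for x in (600,607,615,627,634,641,647,654):
    print(x,[ (z,*proj(S,[x,-247,z])[0].round(1)) for z in(10,22,35,50,60)])
E
```

```text
600 [(10, np.float64(185.7), np.float64(233.0)), (22, np.float64(184.9), np.float64(229.5)), (35, np.float64(184.0), np.float64(225.5)), (50, np.float64(182.9), np.float64(220.9)), (60, np.float64(182.2), np.float64(217.8))]
607 [(10, np.float64(184.9), np.float64(235.1)), (22, np.float64(184.0), np.float64(231.5)), (35, np.float64(183.1), np.float64(227.6)), (50, np.float64(182.0), np.float64(223.0)), (60, np.float64(181.3), np.float64(219.9))]
615 [(10, np.float64(183.9), np.float64(237.5)), (22, np.float64(183.0), np.float64(234.0)), (35, np.float64(182.1), np.float64(230.1)), (50, np.float64(181.0), np.float64(225.4)), (60, np.float64(180.2), np.float64(222.3))]
627 [(10, np.float64(182.4), np.float64(241.2)), (22, np.float64(181.5), np.float64(237.7)), (35, np.float64(180.5), np.float64(233.7)), (50, np.float64(179.4), np.float64(229.1)), (60, np.float64(178.7), np.float64(226.0))]
634 [(10, np.float64(181.5), np.float64(243.4)), (22, np.float64(180.6), np.float64(239.8)), (35, np.float64(179.6), np.float64(235.9)), (50, np.float64(178.5), np.float64(231.3)), (60, np.float64(177.7), np.float64(228.2))]
641 [(10, np.float64(180.6), np.float64(245.6)), (22, np.float64(179.7), np.float64(242.1)), (35, np.float64(178.7), np.float64(238.1)), (50, np.float64(177.5), np.float64(233.5)), (60, np.float64(176.7), np.float64(230.4))]
647 [(10, np.float64(179.8), np.float64(247.5)), (22, np.float64(178.9), np.float64(244.0)), (35, np.float64(177.9), np.float64(240.1)), (50, np.float64(176.7), np.float64(235.4)), (60, np.float64(175.9), np.float64(232.3))]
654 [(10, np.float64(178.9), np.float64(249.8)), (22, np.float64(178.0), np.float64(246.2)), (35, np.float64(177.0), np.float64(242.3)), (50, np.float64(175.8), np.float64(237.7)), (60, np.float64(174.9), np.float64(234.6))]
```

The pictures show the fingers straddling the rib, but the tips are about 20 mm higher than the TCP reading says. The first close happened above the rib. I'll measure this offset by a guarded touch.

```bash
python3 - <<'E'
from cell import *
from h import *
grip(26)
f0=np.array(get_ft_force())
p=[EDGE[0],EDGE[1]]
z=14
while z>-16:
    z-=2; line_to([*p,z],max_speed=40); f=np.array(get_ft_force())-f0
    print(z,get_eef_pos()[2].round(2),f.round(2))
    if np.linalg.norm(f)>4: break
print(get_gripper_width(),get_time())
S=read_camera("scene")
cv2.imwrite("pics/z3.png",cv2.resize(S["frame"][150:260,120:230,::-1],None,fx=5,fy=5,interpolation=cv2.INTER_CUBIC))
E
```

```text
12 11.74 [-0.68  1.39 -0.6 ]
10 9.71 [-0.7   0.59 -0.46]
8 7.77 [ 0.32  0.09 -0.35]
6 5.83 [ 0.31  0.77 -0.65]
4 3.8 [ 0.03  1.   -0.69]
2 1.79 [-0.05  1.4  -0.42]
0 -0.2 [-0.07  0.2  -0.32]
-2 -2.24 [-0.26  1.    0.31]
-4 -4.21 [ 0.29  0.08 -1.45]
-6 -6.19 [-0.36  0.86 -0.79]
-8 -8.2 [-0.19  0.6  -1.02]
-10 -10.21 [0.04 0.94 0.22]
-12 -12.23 [-0.8   0.92 -0.83]
-14 -14.18 [ 0.57  0.8  -0.34]
-16 -16.21 [-0.49 -0.34 -0.5 ]
26.621782973968298 10.3583
```

View pics/z3.png

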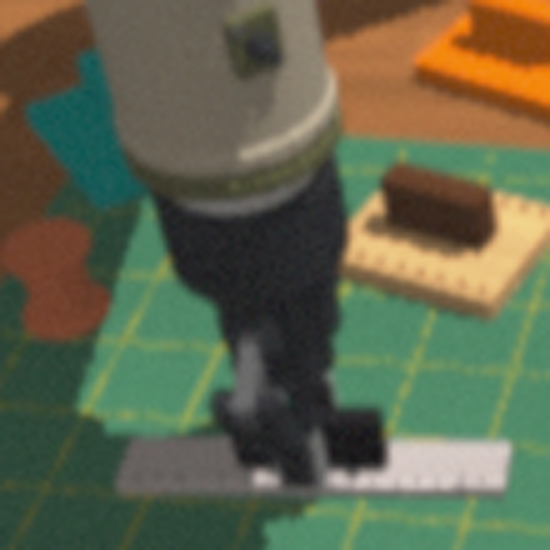

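```bash
python3 - <<'E'
from cell import *
from h import *
p=[EDGE[0],EDGE[1]]
z=-16
while z>-30:
    z-=1; line_to([*p,z],max_speed=40); f=np.array(get_ft_force())
    print(z,get_eef_pos()[2].round(2),f.round(2))
    if f[2]>4: break
E
```

```text
-17 -17.06 [-1.19 -0.6   0.22]
-18 -18.1 [ 0.77  0.89 -0.61]
-19 -19.02 [ 0.06 -0.12 -0.4 ]
-20 -19.11 [-3.34  0.21  6.84]
```

The touch came at a TCP reading of −19.1 on the bar top (z≈8), so the true tips are about 27 mm above the reading at 26 mm opening. I'll grip with that correction.

```bash
python3 - <<'E'
from cell import *
from h import *
p=[EDGE[0],EDGE[1]]
line_to([*p,-11],max_speed=40)
grip(5,60); print(get_gripper_width(),get_ft_force())
line_to([*p,60],max_speed=120)
print(get_gripper_width(),get_ft_force(),get_eef_pos(),get_time())
S=read_camera("scene");T=read_camera("top")
a=cv2.resize(S["frame"][130:260,120:230,::-1],None,fx=4,fy=4);b=cv2.resize(T["frame"][110:240,300:390,::-1],None,fx=4,fy=4)
cv2.imwrite("pics/z4.png",np.hstack([a,b]))
E
```

```text
10.606317143788134 [-0.24671724  0.47687257  1.53397796]
10.617924488019387 [ 0.53837756  0.10422249 -2.66249727] [ 626.44930094 -246.53172316   59.080957  ] 12.7917
```

View pics/z4.png

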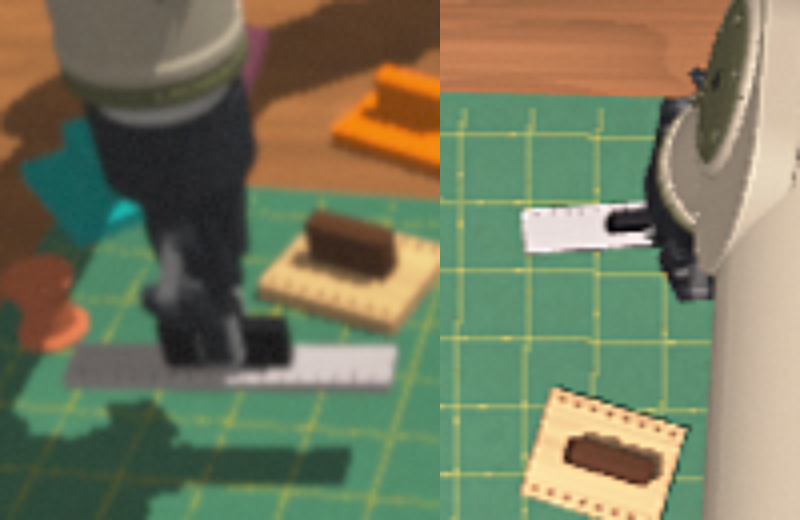

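```bash
python3 - <<'E'
from h import *
S=pickle.load(open("scene0.pkl","rb"))
b=[[15,90,8],[15,-90,8],[-15,-90,8],[-15,90,8]]
for z0 in(66,70,74):
    print(z0,fit([(S,b,unc([(392,383),(62,383),(73,346),(400,347)],120,130,4))],[627,-246,.09],z0)[0].round(3))
E
```

```text
66 [ 6.24827e+02 -2.47527e+02  1.15000e-01]
70 [ 6.28713e+02 -2.45602e+02  1.12000e-01]
74 [ 6.32597e+02 -2.43678e+02  1.10000e-01]
```

```bash
python3 - <<'E'
from cell import *
from h import *
line_to([EDGE[0],EDGE[1],90])
movep(list(J(48,-2,80)),ori(JIG[2]))
line_to(list(J(48,-2,25)),max_speed=120)
print(get_eef_pos(),get_tcp_rot(),J(48,-2,25),get_ft_force(),get_gripper_width(),get_time())
S=read_camera("scene");T=read_camera("top")
a=cv2.resize(S["frame"][150:290,320:470,::-1],None,fx=4,fy=4,interpolation=cv2.INTER_CUBIC);b=cv2.resize(T["frame"][130:250,110:240,::-1],None,fx=5,fy=5,interpolation=cv2.INTER_CUBIC)
cv2.imwrite("pics/s5.png",a);cv2.imwrite("pics/t5.png",b)
E
```

```text
[593.07956301 243.14563669  25.32940958] [ 3.14149935e+00 -3.80743886e-04  1.27634820e+00] [592.74086957 243.17623586  25.        ] [ 0.53082376  0.59051856 -3.07774888] 10.813053005380493 15.6333
```

View pics/s5.png

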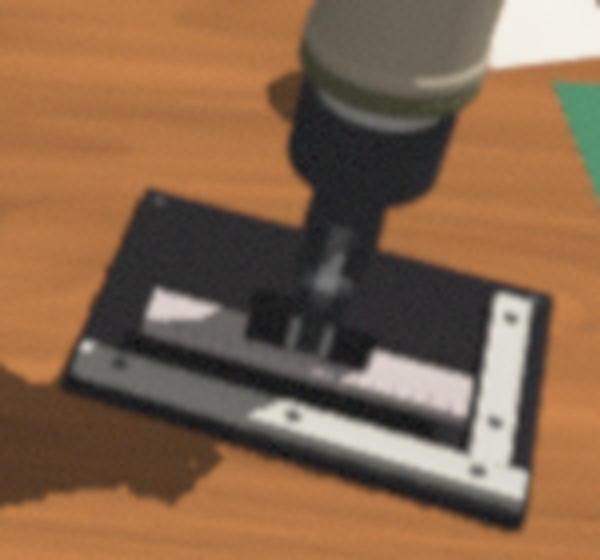

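View pics/t5.png

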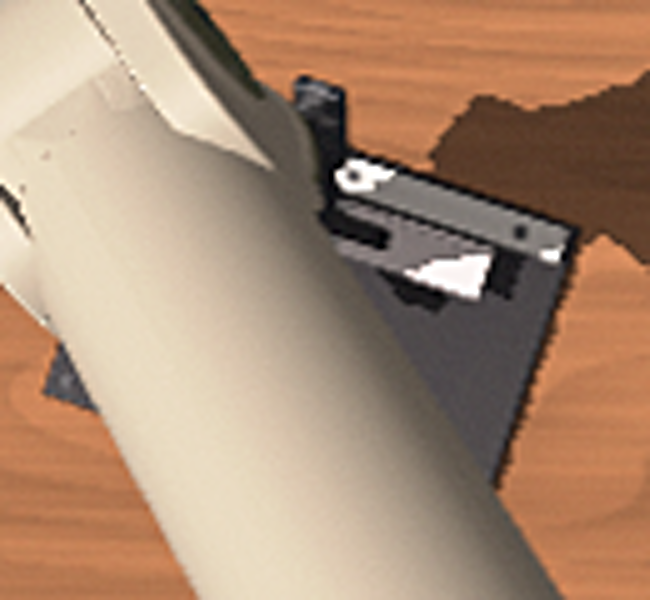

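```bash
python3 - <<'E'
from h import *
S=pickle.load(open("scene0.pkl","rb"))
b=[[-15,-90,8],[15,-90,8],[-15,90,8],[15,90,8]]
p,r=fit([(S,b,unc([(156,288),(143,325),(475,378),(468,417)],320,150,4))],[593,243,-.29],36.3)
d=p[:2]-JIG[:2];c,s=np.cos(JIG[2]),np.sin(JIG[2])
print(p.round(3),r.round(1),"in jig:",[c*d[0]+s*d[1],-s*d[0]+c*d[1]],p[2]-JIG[2])
E
```

```text
[ 5.93727e+02  2.42715e+02 -2.94000e-01] [ 0.2  0.5  0.1 -0.4 -0.3  0.1 -0.  -0.2] in jig: [np.float64(49.07760840119723), np.float64(-2.1554997231149464)] 0.00035563334126587076
```

```bash
cat >> h.py <<'E'
def injig(F): 
    c,s=np.cos(JIG[2]),np.sin(JIG[2]); F=np.asarray(F); return np.array([c*F[0]+s*F[1],-s*F[0]+c*F[1],F[2]])
E
python3 - <<'E'
from cell import *
from h import *
line_to(list(J(48,-2,8)),max_speed=100)
f0=injig(get_ft_force()); z=8
while z>-6:
    z-=1.5; line_to(list(J(48,-2,z)),max_speed=40); f=injig(get_ft_force())-f0
    print(z,get_eef_pos()[2].round(2),f.round(2))
    if f[2]>3: break
z+=.5; x=48
while x<62:
    x+=1; line_to(list(J(x,-2,z)),max_speed=40); f=injig(get_ft_force())-f0
    e=get_eef_pos(); print(x,injig([e[0]-JIG[0],e[1]-JIG[1],e[2]]).round(2),f.round(2))
    if f[0]>9: break
print(get_time(),get_gripper_width())
E
```

```text
6.5 6.85 [0.34 0.83 0.86]
5.0 4.96 [-0.54  0.36  0.6 ]
3.5 3.34 [-0.08  0.43 -0.26]
2.0 1.83 [0.33 0.29 1.05]
0.5 0.93 [-0.    0.82  3.2 ]
49 [49.17 -2.12  0.93] [ 0.14 -0.02  2.44]
50 [50.03 -2.04  0.91] [ 0.73 -0.13  1.9 ]
51 [51.11 -2.    0.97] [ 0.17 -0.21  0.85]
52 [52.17 -2.1   0.94] [0.58 0.39 1.74]
53 [53.13 -2.09  0.93] [0.68 0.53 1.97]
54 [53.69 -1.95  0.95] [-1.33 -0.29  2.56]
55 [54.   -1.94  0.98] [-5.76 -1.19  3.52]
56 [54.09 -1.88  1.03] [-8.2  -2.36  7.89]
57 [54.07 -1.92  0.99] [-11.52  -3.36  10.11]
58 [54.07 -1.95  1.02] [-14.2   -5.1   12.87]
59 [54.1  -1.95  1.05] [-17.45  -6.04  14.52]
60 [54.09 -2.    1.04] [-21.28  -7.31  17.56]
61 [54.11 -2.04  1.05] [-24.68  -8.6   21.34]
62 [54.14 -2.04  1.1 ] [-28.1  -11.21  23.35]
20.8 10.586563386230493
```

```bash
python3 - <<'E'
from cell import *
from h import *
line_to(list(J(55.5,-2,1)),max_speed=40)
print(injig(get_ft_force()),injig(np.array(get_eef_pos())-[JIG[0],JIG[1],0]))
grip(28)
line_to(list(J(54.5,-2,80)),max_speed=150)
movep([GUIDE[0],GUIDE[1],110],ori(GUIDE[2]))
grip(45)
S=read_camera("scene");T=read_camera("top")
pickle.dump((S,T),open("st6.pkl","wb"))
cv2.imwrite("pics/t6.png",cv2.resize(T["frame"][130:250,110:240,::-1],None,fx=5,fy=5,interpolation=cv2.INTER_CUBIC))
cv2.imwrite("pics/s6.png",cv2.resize(S["frame"][190:290,320:470,::-1],None,fx=5,fy=5,interpolation=cv2.INTER_CUBIC))
print(get_time())
E
```

```text
[-7.80431732 -0.05499919  2.79304481] [54.10640492 -1.47086598  1.02922751]
24.275
```

View pics/t6.png

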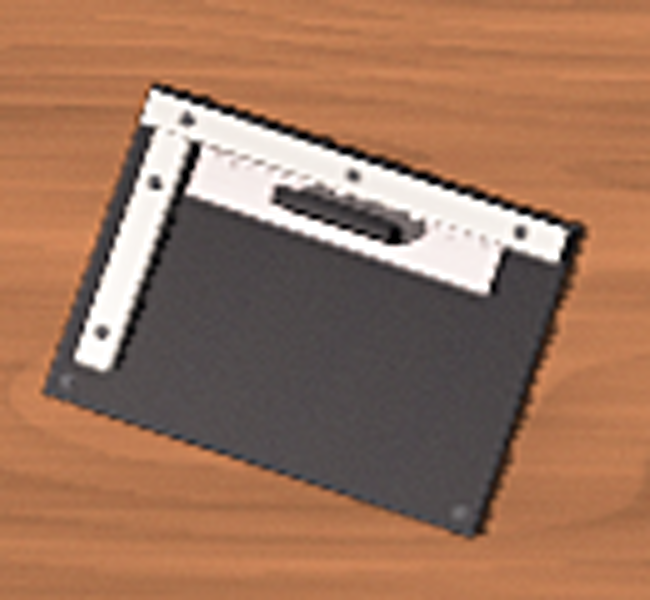

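View pics/s6.png

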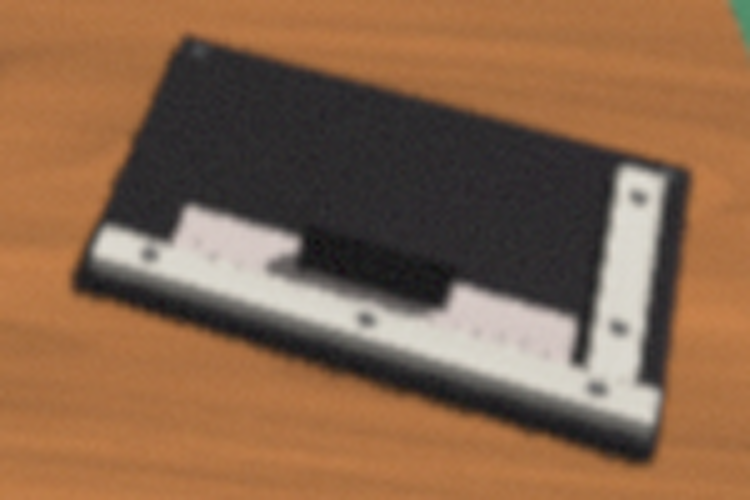

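The straightedge lies flush on the fence, with a gap of about 6 mm to the stop at (188,150) in the crop. Next is the beech guide, confirmed earlier in the crop at (342,225).

```bash
python3 - <<'E'
from cell import *
from h import *
p=[GUIDE[0],GUIDE[1]]
line_to([*p,20],max_speed=150)
f0=np.array(get_ft_force())
z=20
while z>-8:
    z-=7; line_to([*p,z],max_speed=60); f=np.array(get_ft_force())-f0; print(z,f.round(2))
    if np.linalg.norm(f)>5: break
line_to([*p,-8.5],max_speed=40); print(get_ft_force())
grip(12,90); print(get_gripper_width(),get_ft_force())
line_to([*p,90],max_speed=150)
print(get_gripper_width(),get_ft_force(),get_time())
movep(list(J(-8,36,80)),ori(JIG[2]))
line_to(list(J(-8,36,26)),max_speed=150)
S=read_camera("scene");T=read_camera("top")
print(get_gripper_width(),get_eef_pos(),J(-8,36,26),get_time())
cv2.imwrite("pics/s7.png",cv2.resize(S["frame"][150:290,320:470,::-1],None,fx=5,fy=4,interpolation=cv2.INTER_CUBIC))
E
```

```text
13 [-0.08 -0.78  0.53]
6 [-0.41 -0.42  0.4 ]
-1 [-0.66 -1.19  0.91]
-8 [-0.43 -1.12 -1.03]
[-0.07697352 -0.52037951 -0.16702789]
18.84744063214987 [-0.8972091   0.50835479  3.89887742]
18.458071115118898 [-0.32009334  0.17208031 -1.71578328] 27.5
19.08287975067207 [550.93229135 296.29133019  27.38167108] [550.15544527 295.77358976  26.        ] 30.025
```

View pics/s7.png

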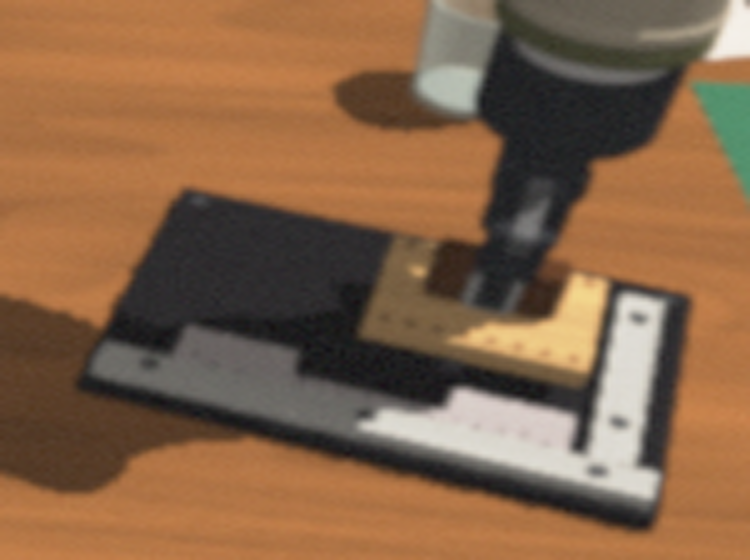

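```bash
python3 - <<'E'
from h import *
S=pickle.load(open("scene0.pkl","rb"))
b=[[-40,-50,14],[40,-50,14],[-40,50,14],[40,50,14]]
q=np.array([(395,237),(360,334),(608,280),(587,376)],float)
uv=np.c_[(q[:,0]+.5)/5-.5+320,(q[:,1]+.5)/4-.5+150]
p,r=fit([(S,b,uv)],[550,296,-.29],36)
print(p.round(3),r.round(1),injig([p[0]-JIG[0],p[1]-JIG[1],0]),p[2]-JIG[2])
E
```

```text
[ 5.57335e+02  2.92790e+02 -2.78000e-01] [-0.8  0.7  0.4 -1.6 -0.4  0.8  0.7  0.1] [-0.26381736 35.22456721  0.        ] 0.015832834434698462
```

```bash
python3 - <<'E'
from cell import *
from h import *
X,Y=-16,32
line_to(list(J(X,Y,26)),max_speed=100); line_to(list(J(X,Y,10)),max_speed=100)
f0=injig(get_ft_force()); z=10
def rep(t):
    e=np.array(get_eef_pos()); f=injig(get_ft_force())-f0
    print(t,injig(e-[JIG[0],JIG[1],0]).round(2),f.round(2)); return f
while z>-6:
    z-=1.5; line_to(list(J(X,Y,z)),max_speed=40); f=rep(z)
    if f[2]>4: break
x=X
while x<8:
    x+=1.5; line_to(list(J(x,Y,z)),max_speed=50); f=rep(x)
    if f[0]<-6: break
print(get_time(),get_gripper_width())
S=read_camera("scene")
cv2.imwrite("pics/s8.png",cv2.resize(S["frame"][150:290,320:470,::-1],None,fx=5,fy=4,interpolation=cv2.INTER_CUBIC))
E
```

```text
8.5 [-15.95  32.14   8.61] [ 0.43 -0.68  0.58]
7.0 [-15.97  31.97   7.  ] [-0.27 -0.51  0.95]
5.5 [-16.07  31.9    5.37] [ 0.03 -0.6   1.67]
4.0 [-16.04  32.02   3.93] [ 0.02 -0.95  1.91]
2.5 [-15.92  32.02   3.91] [-2.85 -6.12 14.1 ]
-14.5 [-14.86  32.61   3.91] [-4.1  -3.66 11.9 ]
-13.0 [-13.61  32.99   3.91] [-3.22 -2.12 11.98]
-11.5 [-12.25  33.32   3.92] [-3.74 -1.15 10.37]
-10.0 [-10.75  33.47   3.92] [-3.01  0.02 10.26]
-8.5 [-9.23 33.53  3.9 ] [-2.98  0.01  9.54]
-7.0 [-7.75 33.61  3.91] [-2.91 -0.24  9.41]
-5.5 [-6.23 33.64  3.94] [-3.3  -0.28  9.8 ]
-4.0 [-4.7  33.61  3.92] [-3.29  0.28  9.65]
-2.5 [-3.24 33.61  3.9 ] [-1.74  1.16  9.25]
-1.0 [-1.69 33.61  3.91] [-2.16  0.35  8.87]
0.5 [-0.94 33.79  3.94] [-5.19 -0.5   9.85]
2.0 [-0.87 33.81  3.98] [-10.98  -2.65  14.08]
34.8333 18.54179668748872
```

View pics/s8.png

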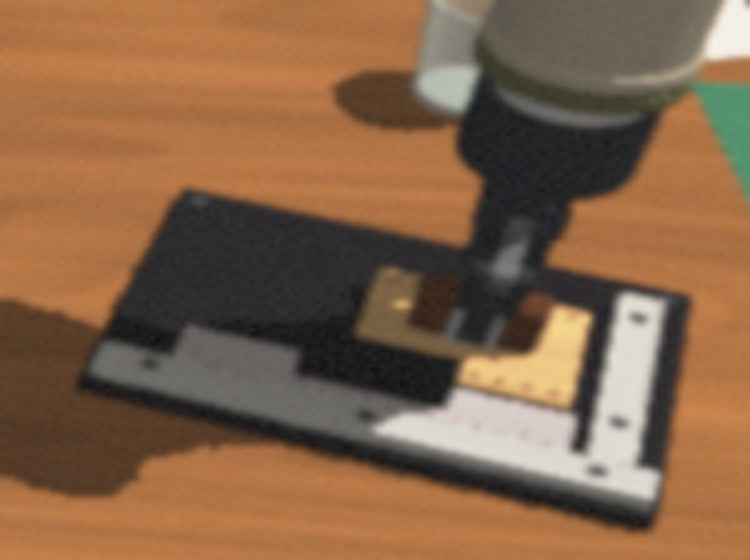

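```bash
python3 - <<'E'
from cell import *
from h import *
def rep(t):
    e=np.array(get_eef_pos()); f=injig(get_ft_force())
    print(t,injig(e-[JIG[0],JIG[1],0]).round(2),f.round(2)); return f
z=3; x=0;y=32
line_to(list(J(x,34,z)),max_speed=50); rep("back"); y=34
while y<54:
    y+=1.5; line_to(list(J(x,y,z)),max_speed=50); f=rep(y)
    if f[1]<-9: break
print(get_time(),get_gripper_width())
E
```

```text
back [-1.07 34.88  3.92] [-5.76 -2.56  6.89]
35.5 [-0.9  35.41  3.89] [-7.43 -5.25 11.11]
37.0 [-0.79 36.24  3.91] [-7.69 -7.51 12.32]
38.5 [-0.77 37.45  3.92] [-8.25 -8.58 13.04]
40.0 [-0.73 38.84  3.92] [ -7.9  -10.51  12.88]
36.1333 18.58355337448055
```

```bash
python3 - <<'E'
from cell import *
from h import *
def rep(t):
    e=np.array(get_eef_pos()); p=injig(e-[JIG[0],JIG[1],0]); f=injig(get_ft_force())
    print(t,p.round(2),f.round(2)); return p,f
z=3.8; x=-.9; y=40
line_to(list(J(-1.2,39.5,z)),max_speed=50); rep("ease")
while y<54:
    y+=1.5; line_to(list(J(x,y,z)),max_speed=50); p,f=rep(y)
    if f[1]<-13 or y-p[1]>3: break
print(get_time(),get_gripper_width())
E
```

```text
ease [-1.05 39.49  3.96] [-1.44 -2.39  2.9 ]
41.5 [-0.89 41.41  3.93] [-1.71 -3.81  5.86]
43.0 [-0.88 42.85  3.95] [-3.32 -4.33  4.97]
44.5 [-0.87 44.34  3.93] [-3.57 -3.4   5.43]
46.0 [-0.83 45.85  3.93] [-2.32 -3.74  5.68]
47.5 [-0.83 45.92  3.94] [-4.48 -9.66  9.52]
49.0 [-0.84 45.89  3.99] [ -6.89 -16.42  14.46]
37.8833 18.756353749607943
```

```bash
python3 - <<'E'
from cell import *
from h import *
def rep(t):
    e=np.array(get_eef_pos()); p=injig(e-[JIG[0],JIG[1],0]); f=injig(get_ft_force())
    print(t,p.round(2),f.round(2)); return p,f
for x,y in((1,49.5),(3,50),(4,50.5)):
    line_to(list(J(x,y,3.2)),max_speed=40); rep((x,y))
hold(.7); rep("hold"); print(get_tcp_rot(),ori(JIG[2]),get_ft_torque(),get_gripper_width(),get_time())
S=read_camera("scene");T=read_camera("top")
cv2.imwrite("pics/s9.png",cv2.resize(S["frame"][190:290,320:470,::-1],None,fx=5,fy=5,interpolation=cv2.INTER_CUBIC))
cv2.imwrite("pics/t9.png",T["frame"][:,:,::-1])
E
```

```text
(1, 49.5) [-0.86 45.82  3.94] [-14.62 -23.53  25.74]
(3, 50) [-0.84 45.74  4.  ] [-20.85 -27.77  32.67]
(4, 50.5) [-0.86 45.75  4.04] [-26.2  -32.    34.85]
hold [-0.86 45.73  4.03] [-25.61 -31.88  36.01]
[-3.13480673  0.0112596   1.27806843] [3.141592653589793, 0, np.float64(1.2767963267948965)] [-4.31193219  6.46486397 -0.33734562] 18.361440444410587 39.3333
```

View pics/s9.png

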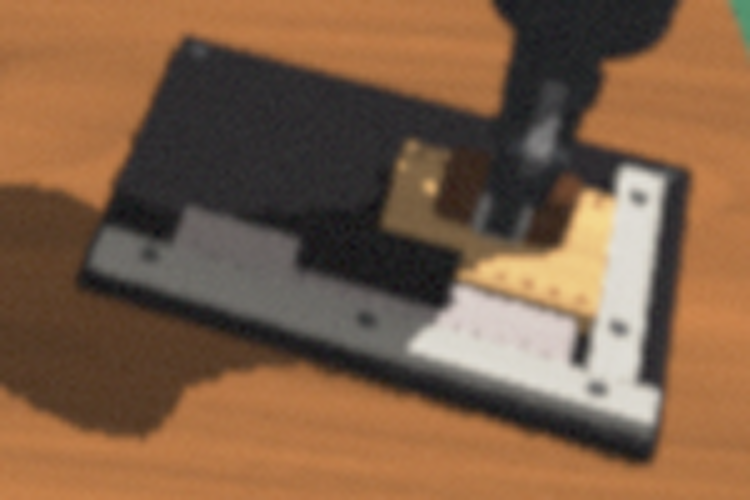

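View pics/t9.png

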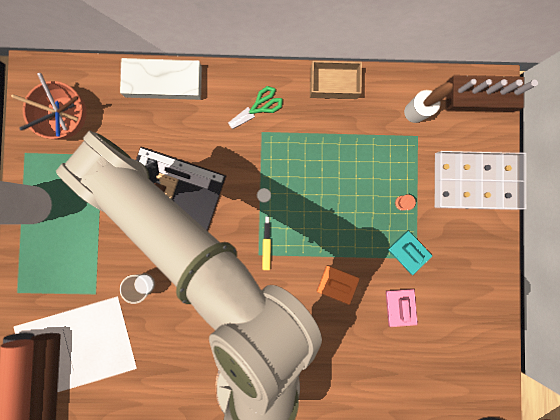

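Both contacts are firm, but the 26/32 N push tilts the tool slightly (0.011 rad). I'll ease it before handing in.

```bash
python3 - <<'E'
from cell import *
from h import *
line_to(list(J(2.0,48.2,3.5)),[np.pi,0,ori(JIG[2])[2]],max_speed=30) if False else line_to(list(J(2.0,48.2,3.5)),max_speed=30)
hold(.5)
e=np.array(get_eef_pos()); print(injig(e-[JIG[0],JIG[1],0]).round(2),injig(get_ft_force()).round(2),get_tcp_rot(),get_gripper_width(),get_time())
E
```

```text
[-0.83 45.88  3.99] [-15.14 -16.78  21.68] [-3.13773224  0.00576403  1.27760144] 18.865107772694763 40.1833
```

```bash
python3 - <<'E'
from cell import *
sign_off(); print(get_time(),get_ft_force())
E
```

```text
the job is handed in; nothing more can be done
the job is handed in; nothing more can be done
```

The jig is set up as you asked and handed in at about 40 s. The arm is still holding the beech guide and pressing it into the corner.

- **Straightedge:** it lies flat and flush along the fence, about 6 mm from the end stop, and I let go of it. Both cameras confirmed this after release.
- **Guide:** it slid until it stopped in the x and y directions at the expected home position. In the last check it was pressing about 15 N against the straightedge, 17 N against the stop and 22 N down onto the board. The grip was steady at 18.9 mm and the tool tilt was under 0.01 rad.
- **Other things on the table:** every bystander and look-alike was where it started in the last top picture, taken before the final easing of the push.

**What went wrong or disagreed:**
- My first grasp closed above the straightedge's rib. The TCP height reads about 23–27 mm lower than the real fingertips. I measured this by a gentle touch on the bar and corrected for it.
- One camera estimate of the held guide was about 7 mm off the arm's reading in x. I lowered it farther out, and the contact positions then agreed with the arm.
- While seating the straightedge, a wrong force sign in my check let the push reach 28 N before it stopped. That is below the limits, and I eased it before letting go.
- I judged the guide's squareness from its contact on both faces and the tool's yaw. The arm blocked the view for a separate camera check.

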